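Open the large control box

TASK

Open the larger of the two grey control boxes: take its cover plate by the handle, lift it off its two brass pins and lay it flat, handle up, in the middle of the square black rubber pad. Set it down, do not drop it, and leave the smaller box closed.

Things in the scene. Friction and masses are not known exactly. Their poses are not given: they have to be found in the camera images.
- large_grip (a point): Centre of the black handle bar (64 mm along x, 14 thick in y, 14 high, on a post at each end) over the middle of the larger box's loose cover, an aluminium plate 136 x 96 x 5 mm, 0.25 kg, with two 12 mm holes that sit loosely over the pins. The point is 30 mm above the plate's upper face, 35 mm above its underside, 7 mm below the bar's top. Axes: the plate's, z up.
- large_box: The larger control box: grey steel, 130 x 90 mm (x, y), 50 mm high, open on top, screwed to the bench. Two upright brass pins, 6 mm thick, stand 50 mm either side of its centre along x and rise 15 mm above the rim (10 mm above the seated plate). Origin: centre of its underside; z up.
- pad: Square black rubber pad, 200 x 200 mm, 4 mm thick, fixed to the bench. Origin: centre of its underside; its upper face is 4 mm higher. z up.
- small_grip (a point): Centre of the handle bar (36 mm long) on the square 86 x 86 mm cover of the smaller box, a housing 80 x 80 x 40 mm of the same make; to be left alone. Like the other, 35 mm above the underside of its plate.
Not all that is in view belongs to the job. What is shaped like the part that bears large_grip but brown or red is not meant.

How it is judged (in metres and radians):
On the way, in this order (a step that is already met when the one before it is completed fails the run):
1. the large cover is lifted clear of its pins (its underside more than 20 mm above the box's rim) (z of large_grip in the frame of large_box above 0.105 m), for 0.1 s.
2. the cover is brought down to less than 20 mm above the pad while still held by the fingers (z of large_grip in the frame of pad below 0.059 m and horizontal distance between large_grip and pad below 0.05 m and contact force between the fingers and large_cover above 0.5 N), for 0.04 s.
At the end, for the whole second after the job is handed in: The large cover lies flat on the rubber pad, handle up (within 7 degrees of level), its middle within 35 mm of the pad's middle, any way round; the small cover is still on its box, within 15 mm of where it was (horizontal distance between large_grip and pad below 0.035 m and z of large_grip in the frame of pad between 0.032 and 0.046 m and angle between large_grip's own z axis and vertical below 0.12 rad and distance of small_grip from where it was at the start of the episode below 0.015 m); the robot touches nothing.
It fails at once if the small box's cover is moved by more than 15 mm (distance of small_grip from where it was at the start of the episode above 0.015 m).
It also fails if it takes over 38 s, if anything falls off the work surface, if the arm or the gripper's body presses on something with over 40 N, if the wrist force passes 120 N, or if a joint passes its speed limit or range.

ROBOT

A 6-joint arm with a two-finger parallel gripper is mounted at the origin on the work surface. World frame = base frame: x ahead of the robot, y to its left, z up, the work surface at z = 0. Lengths are in m, angles in degrees, forces in N, time in s.
With the tool pointing down it reaches from about 0.35 to 0.875 m from the base axis. Payload 4.2 kg.
Tool frame: the origin (TCP) lies on the centre line of the jaws, within the pads' length; the fingertips stand tip_reach ahead of it and the grasp point (between the pads) is the TCP (tip_reach is the distance from the TCP to the fingertips, in m); z points along the fingers, y is the line along which they close (so a half turn about z gives the same grasp; the last joint's range is limited). The gripper opens to 87 mm and grips with 3 to 60 N. Pads are 19 mm wide; open, the fingers measure 117 mm over their backs; the gripper's body (75 mm by 190 mm) begins 51 mm behind the grasp point.
Start: joints at [87.812, 22.042, 0.453, 0, -68.411, -14.817], TCP at [0.183, 0.598, 0.242] pointing down, gripper open.
Joint ranges: [-179.83, 179.83], [-69.29, 118.12], [-61.27, 80.66], [-181.25, 117.63], [-171.15, -9.14], [-177.46, 177.46]. Speed limits (degrees/s): [159.86, 159.86, 180, 180, 180, 180].

INTERFACE

Orientations are given as a 3x3 rotation matrix whose columns are the frame's x, y, z axes.
In Python, from station import sense, capture, finish_job, tip_reach gives the robot as it stands.
- The arm moves only by the tool arm_command, never from a script. Its argument "deltas" is a list of rows, each a list of 7 numbers: the turn, a rotation vector about the tool's x, y, z in rad, then the shift along the tool's x, y, z in cm, then the closure, from -1 (fully open) to 1 (shut), so that 0 is half open. In form: [[rx, ry, rz, dx, dy, dz, hand], ...]. A call has 1 to 8 rows; each row is the pose to reach, as a shift and turn from the pose commanded when the call began, along the tool's axes at that moment; what a row does not reach only later rows make up. A row lasts 1/12 s, in which the tool goes at most 41.7 mm and 7.16 degrees, less where a joint would pass 70% of its speed; a pose out of reach is approached as far as the arm can. A call with a gripper value outside its range is refused whole. The fingers move at their own pace and stop on an object; the grip force is fixed at half the most. Time passes only in rows, so rows that repeat a pose let the fingers close. It gives the time, the measured TCP pose, the force, the opening and the grip force at its end, in the units of the state.
- sense(): the state, without advancing time (a new reading comes with each control period).
- capture(name): name is "scene" or "top"; returns a dict with "pixels" (400x640x3 uint8, blue, green, red), "fovy" (degrees; the focal length in pixels is half the picture's height over the tangent of half this angle, whatever the lens; pixels are square), "cx", "cy" (the principal point, pixels), "rvec" (rotation vector, rad) and "tvec" (3), from world to camera coordinates, as OpenCV has them. Camera axes: x right, y down, z forward; pixel columns grow to the right and rows downward; lengths in m; the calibration is good to about 2 mm. A picture is of the moment at which its call begins. There is no depth.
- finish_job(): hands the job in; it is judged then, once.
The state is a dict: "time_s": time; "joints": joint angles; "joint_velocities": joint speeds; "effort": joint torques, N m; "tcp_pos": TCP position; "ee_rot": TCP orientation; "wrist_force": force on the tool from outside, world axes, zero at the start; "moment": the same for the moment, N m; "gripper_width": opening from 0.0 (shut) to 1.0 (fully open); "gripper_force": force on a finger pad.
Only numpy, scipy, OpenCV 4.12 (cv2) and the standard library are available. Lean on these libraries where they do the work, as an engineer would, in place of code of your own. Each camera call takes 0.05 s, during which the arm holds its last target. There are 200 camera calls.

## Working session

There is one attempt and no reset: what is moved stays moved. The work goes in short steps, Python scripts to look and compute and a tool call to move; the robot and the scene stay as the last step left them, time stands still between calls to the robot, and variables do not carry over. Pictures are saved under pics/ and viewed, at most 10 in all, crops included, and the job is handed in when it is done.

Besides the shell and the picture viewer there is one more tool, called after "Request:" as a command line: name --pt "numbers of a row" for each row, then --argument value for the rest. arm_command: Moves the arm, as the interface text tells. Its arguments: {"type":"object","properties":{"deltas":{"type":"array"}},"required":["deltas"]}

```bash
mkdir -p pics
cat > h.py <<'E'
import numpy as np, cv2
from station import sense, capture, finish_job, tip_reach
def shot(n,f):
    c=capture(n); cv2.imwrite('pics/'+f,c['pixels']); return c
def ray(c,u,v,z):
    f=200/np.tan(np.radians(c['fovy'])/2)
    R=cv2.Rodrigues(np.array(c['rvec'],float))[0]; t=np.array(c['tvec'],float).ravel()
    o=-R.T@t; d=R.T@np.array([(u-c['cx'])/f,(v-c['cy'])/f,1])
    return o+d*(z-o[2])/d[2]
def proj(c,p):
    f=200/np.tan(np.radians(c['fovy'])/2)
    R=cv2.Rodrigues(np.array(c['rvec'],float))[0]; q=R@np.array(p)+np.array(c['tvec'],float).ravel()
    return c['cx']+f*q[0]/q[2], c['cy']+f*q[1]/q[2]
E
python3 - <<'E'
from h import *
import pickle
cs={n:shot(n,n+'0.png') for n in('top','scene')}
pickle.dump(cs,open('c0.pkl','wb'))
for c in cs.values(): print(c['fovy'],c['cx'],c['cy'],c['rvec'],c['tvec'],ray(c,320,200,0))
print(tip_reach if not callable(tip_reach) else tip_reach()); print(sense())
E
```

```text
45.8629719566243 317.967070746122 198.61276907832686 [ 2.10095261 -2.14935861  0.16520333] [0.07562198 0.53828623 1.28643309] [0.54365411 0.05813452 0.        ]
47.79731620901697 318.07021390275446 195.93584637525015 [ 1.90079974  1.00825687 -0.55460855] [-0.35139438 -0.12588862  1.50611295] [0.41749555 0.14505805 0.        ]
0.019
{'time_s': 0.1, 'joints': array([ 8.78114566e+01,  2.20868931e+01,  3.88773430e-01, -2.65963524e-02,
       -6.84109838e+01, -1.48160316e+01]), 'joint_velocities': array([ 0.07400765, -0.08645239,  0.20372249,  0.13388861,  0.05699842,
       -0.09369932]), 'effort': array([-3.54602744e-04, -3.91690671e+01,  1.87933874e+01,  4.23182353e+00,
        1.34506871e-02, -7.46480578e-05]), 'tcp_pos': array([0.18261535, 0.59720969, 0.24056793]), 'ee_rot': array([[ 9.56231341e-01, -2.92611291e-01, -5.04031163e-04],
       [-2.92611717e-01, -9.56229484e-01, -1.88630416e-03],
       [ 6.99844355e-05,  1.95122858e-03, -9.99998094e-01]]), 'wrist_force': array([0.03412316, 0.97577088, 0.66047325]), 'moment': array([-0.00194085, -0.00236056,  0.01266237]), 'gripper_force': 0.0, 'gripper_width': 0.9991432023223454}
```

View pics/top0.png

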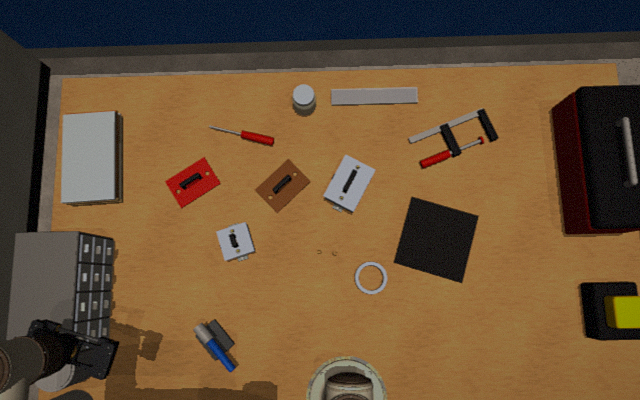

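View pics/scene0.png

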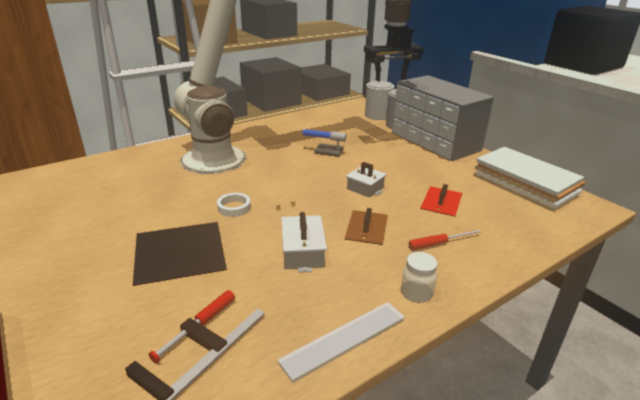

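The top view shows the large box with its cover at about (349,182), the pad at (436,239), the small box at (236,241), and brown and red decoys to the left. I'll enlarge the large box and pad.

Run:
```python
from h import *
import pickle
cs=pickle.load(open('c0.pkl','rb'))
a=cs['top']['pixels'][145:225,310:390]; b=cs['scene']['pixels'][200:280,265:345]
cv2.imwrite('pics/crop.png',np.hstack([cv2.resize(x,(400,400),interpolation=cv2.INTER_CUBIC) for x in(a,b)]))
p=cs['top']['pixels'][190:290,385:490]
m=(p.max(2)<60).astype(np.uint8); ct=max(cv2.findContours(m,0,2)[0],key=cv2.contourArea)
r=cv2.minAreaRect(ct); print(r, ray(cs['top'],r[0][0]+385,r[0][1]+190,.004))
bx=cv2.boxPoints(r)+[385,190]; w=[ray(cs['top'],*q,.004) for q in bx];print(np.round(w,3),np.linalg.norm(w[0]-w[1]))
```

```text
((51.21697998046875, 49.490562438964844), (71.29013061523438, 68.6802749633789), 15.945395469665527) [ 0.42056887 -0.27126081  0.004     ]
[[ 0.358 -0.144  0.004]
 [ 0.546 -0.207  0.004]
 [ 0.484 -0.401  0.004]
 [ 0.299 -0.333  0.004]] 0.19922915246322576
```

View pics/crop.png

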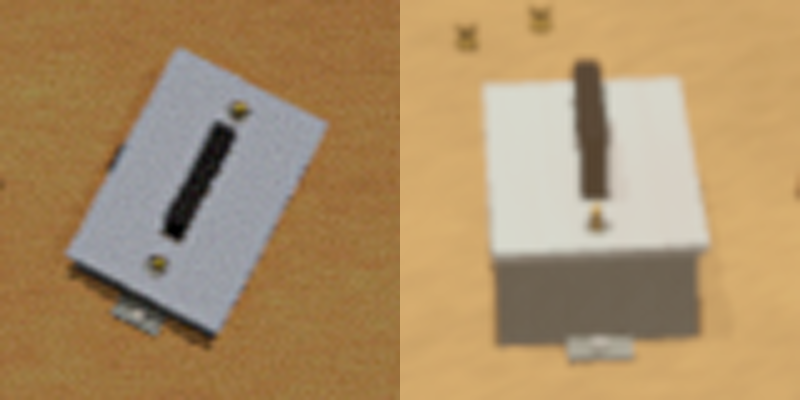

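The left half shows the plate corners at (181,48), (328,123), (214,337) and (68,256), and the bar from (227,123) to (174,238). Both pins stand through the plate, in line with the bar.

Run:
```python
from h import *
import pickle
cs=pickle.load(open('c0.pkl','rb'))
c=cs['top']; m=lambda x,y,z:ray(c,(x+.5)/5-.5+310,(y+.5)/5-.5+145,z)
w=[m(*q,.055) for q in[(181,48),(328,123),(214,337),(68,256)]]
C=sum(w)/4;L=np.linalg.norm
print(C,[L(w[i]-w[(i+1)%4]) for i in range(4)])
ax=(w[0]+w[1]-w[2]-w[3]); print('yaw plate',np.degrees(np.arctan2(ax[1],ax[0])))
pin=[m(238,108,.065),m(157,263,.065)];d=pin[0]-pin[1];print('pins',sum(pin)/2,L(d),np.degrees(np.arctan2(d[1],d[0])))
b=[m(227,125,.092),m(174,233,.092)];d=b[0]-b[1];print('bar',sum(b)/2,L(d),np.degrees(np.arctan2(d[1],d[0])))
for p in (C,): print('scene crop', [((u-265)*5+400,(v-200)*5) for u,v in [proj(cs['scene'],[C[0],C[1],.092])]])
s=sense();R=s['ee_rot'];print('tool x yaw',np.degrees(np.arctan2(R[1,0],R[0,0])))
print('delta tool cm', 100*R.T@(np.array([C[0],C[1],.2])-s['tcp_pos']))
print(L(C[:2]))
```

```text
[ 0.58196142 -0.02560313  0.055     ] [np.float64(0.09361713376846403), np.float64(0.1386237684266476), np.float64(0.09338075151536243), np.float64(0.13625209788691126)]
yaw plate -29.53699488051924
pins [ 0.58276553 -0.02504151  0.065     ] 0.09963993929871598 -28.85110902349869
bar [ 0.58062402 -0.02526226  0.092     ] 0.06719361091599403 -27.426268183133317
scene crop [(np.float64(579.3689405977161), np.float64(86.57169156651563))]
tool x yaw -17.01438060330899
delta tool cm [56.41067147 47.86196593  4.15413874]
0.5825243470738685
```

Request:
arm_command --pt "0 0 0.1 3.0 2.5 0 -1" --pt "0 0 0.209 6 5 0 -1" --pt "0 0 0.209 9 7.5 0 -1" --pt "0 0 0.209 12 10 0 -1" --pt "0 0 0.209 15 12.5 0 -1" --pt "0 0 0.209 18 15 0 -1" --pt "0 0 0.209 21 17.5 0 -1" --pt "0 0 0.209 24 20 0 -1"

```text
time_s: 0.77
tcp_pos: [0.3542, 0.3342, 0.2414]
ee_rot: [[0.875, -0.484, -0.0], [-0.484, -0.875, -0.0], [-0.0, 0.0, -1.0]]
wrist_force: [-0.1, 0.1, 0.6]
gripper_width: 1.004
gripper_force: 0.0
```

```bash
cat >> h.py <<'E'
def to(p,yaw=None):
    s=sense();R=s['ee_rot'];a=np.degrees(np.arctan2(R[1,0],R[0,0]))
    print('t',round(s['time_s'],2),'tcp',s['tcp_pos'].round(4),'yaw',a.round(2),'tilt',R[:,2].round(4),'shift cm',(100*R.T@(np.array(p)-s['tcp_pos'])).round(2), 'rz',None if yaw is None else np.radians(a-yaw).round(3),'F',s['wrist_force'].round(2),s['gripper_width'].round(3),s['gripper_force'])
E
python3 -c "
from h import *
to([.582,-.0255,.2],-29)"
```

```text
Traceback (most recent call last):
  File "h.py", line 16, in to
    print('t',round(s['time_s'],2),'tcp',s['tcp_pos'].round(4),'yaw',a.round(2),'tilt',R[:,2].round(4),'shift cm',(100*R.T@(np.array(p)-s['tcp_pos'])).round(2), 'rz',None if yaw is None else np.radians(a-yaw).round(3),'F',s['wrist_force'].round(2),s['gripper_width'].round(3),s['gripper_force'])
                                                                                                                                                                                                                                                        ^^^^^^^^^^^^^^^^^^^^^^^^
AttributeError: 'float' object has no attribute 'round'
```

Request:
arm_command --pt "0 0 0 3.5 1.9 0 -1" --pt "0 0 0 7 3.8 0 -1" --pt "0 0 0 10.5 5.7 0 -1" --pt "0 0 0 14 7.6 0 -1" --pt "0 0 0 17.5 9.5 0 -1" --pt "0 0 0 21 11.4 0 -1" --pt "0 0 0 24.5 13.4 0 -1" --pt "0 0 0 28 15.3 0 -1"

```text
time_s: 1.43
tcp_pos: [0.5249, 0.0647, 0.2413]
ee_rot: [[0.875, -0.485, -0.001], [-0.485, -0.875, -0.0], [-0.001, 0.0, -1.0]]
wrist_force: [0.7, -0.0, 0.0]
gripper_width: 0.999
gripper_force: 0.0
```

```bash
sed -i "s/s\['gripper_width'\].round(3)/s['gripper_width']/" h.py
python3 -c "
from h import *
to([.582,-.0255,.16],-29)"
```

```text
t 1.43 tcp [0.5249 0.0647 0.2413] yaw -28.98 tilt [-6.e-04 -0.e+00 -1.e+00] shift cm [9.37 5.12 8.13] rz 0.0 F [ 0.74 -0.    0.03] 0.9987743195825747 0.0
```

Go above the handle (tips at z ≈ 0.14, 5 cm above the bar) and look.

Request:
arm_command --pt "0 0 0 3.1 1.7 1.5 -1" --pt "0 0 0 6.2 3.4 4 -1" --pt "0 0 0 9.4 5.1 6 -1" --pt "0 0 0 9.4 5.1 8.1 -1" --pt "0 0 0 9.4 5.1 8.1 -1" --pt "0 0 0 9.4 5.1 8.1 -1"

```text
time_s: 1.93
tcp_pos: [0.5812, -0.024, 0.1592]
ee_rot: [[0.874, -0.485, -0.004], [-0.485, -0.874, -0.001], [-0.003, 0.003, -1.0]]
wrist_force: [0.2, -0.1, 0.4]
gripper_width: 0.997
gripper_force: 0.0
```

Run:
```python
from h import *
to([.582,-.0255,.082],-29)
a=shot('scene','s1.png'); b=shot('top','t1.png')
cv2.imwrite('pics/near.png',np.hstack([cv2.resize(x,(400,400),interpolation=cv2.INTER_CUBIC) for x in(b['pixels'][135:235,300:400],a['pixels'][180:280,255:355])]))
s=sense();q=s['tcp_pos']+s['ee_rot']@[0,0,tip_reach]
u,v=proj(a,q);print((u-255)*4+400,(v-180)*4)
for z in(.092,): 
  u,v=proj(a,[.582,-.0255,z]);print((u-255)*4+400,(v-180)*4)
```

```text
t 1.93 tcp [ 0.5812 -0.024   0.1592] yaw -29.03 tilt [-0.004 -0.001 -1.   ] shift cm [0.17 0.07 7.72] rz -0.0 F [ 0.24 -0.08  0.37] 0.9972777071187753 0.0
588.3622348222941 72.11149452928623
583.682551502201 149.23444461735846
```

View pics/near.png

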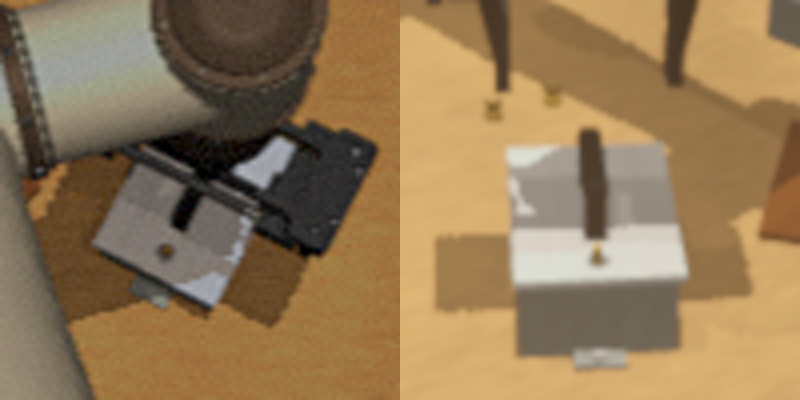

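The near view shows the fingertips at (503,88) and (675,85) in the scene crop, straddling the bar line. The bar centre is at about x=593, a few px right of the prediction, so I'll measure the plate from this camera too.

Run:
```python
from h import *
import pickle
c=pickle.load(open('c0.pkl','rb'))['scene']
# first-crop readings (5x, offset 265,200)
m=lambda x,y,z:ray(c,(x-400+.5)/5-.5+265,(y+.5)/5-.5+200,z)
w=[m(*q,.055) for q in[(482,84),(681,77),(708,247),(492,254)]];L=np.linalg.norm
print(sum(w)/4,[L(w[i]-w[(i+1)%4]).round(4) for i in range(4)])
ax=(w[2]+w[3]-w[0]-w[1]);print(np.degrees(np.arctan2(ax[1],ax[0])))
print('near pin',m(596,207,.065),'expected',np.array([.582,-.0255])+.05*np.array([.8746,-.4848]))
```

```text
[ 0.58829491 -0.02461866  0.055     ] [np.float64(0.0981), np.float64(0.1385), np.float64(0.0951), np.float64(0.137)]
-29.447488739926193
near pin [ 0.6316277  -0.04994134  0.065     ] expected [ 0.62573 -0.04974]
```

Request:
arm_command --pt "0 0 0 0.4 -0.1 1.5 -1" --pt "0 0 0 0.4 -0.1 3 -1" --pt "0 0 0 0.4 -0.1 4.5 -1" --pt "0 0 0 0.4 -0.1 6 -1" --pt "0 0 0 0.4 -0.1 7.4 -1" --pt "0 0 0 0.4 -0.1 7.4 -1" --pt "0 0 0 0.4 -0.1 7.4 -1" --pt "0 0 0 0.4 -0.1 7.4 -1"

```text
time_s: 2.7
tcp_pos: [0.5872, -0.0236, 0.0886]
ee_rot: [[0.876, -0.483, 0.004], [-0.483, -0.876, 0.0], [0.003, -0.002, -1.0]]
wrist_force: [0.1, 0.1, -0.5]
gripper_width: 0.998
gripper_force: 0.0
```

Run:
```python
from h import *
to([.5853,-.0249,.085],-29)
a=shot('scene','s2.png')
cv2.imwrite('pics/near2.png',cv2.resize(a['pixels'][180:280,255:355],(600,600),interpolation=cv2.INTER_CUBIC))
```

```text
t 2.7 tcp [ 0.5872 -0.0236  0.0886] yaw -28.89 tilt [ 3.6e-03  4.0e-04 -1.0e+00] shift cm [-0.11  0.21  0.36] rz 0.002 F [ 0.09  0.08 -0.47] 0.9976701686459165 0.0
```

View pics/near2.png

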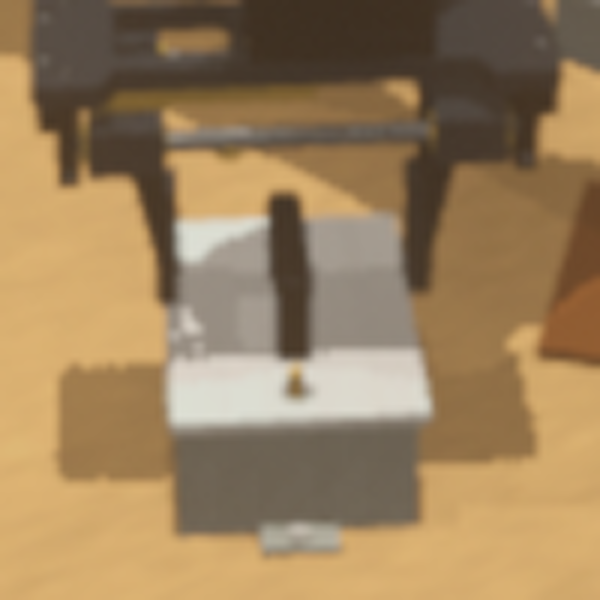

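The fingers (inner edges at about x=176 and 406) bracket the bar (about x=288) evenly. Next I lower 3 mm and close.

Request:
arm_command --pt "0 0 0 -0.1 0 0.3 -1" --pt "0 0 0 -0.1 0 0.3 0" --pt "0 0 0 -0.1 0 0.3 0.5" --pt "0 0 0 -0.1 0 0.3 1" --pt "0 0 0 -0.1 0 0.3 1" --pt "0 0 0 -0.1 0 0.3 1" --pt "0 0 0 -0.1 0 0.3 1" --pt "0 0 0 -0.1 0 0.3 1"

```text
time_s: 3.42
tcp_pos: [0.5852, -0.0241, 0.0835]
ee_rot: [[0.875, -0.485, -0.0], [-0.485, -0.875, -0.0], [-0.0, 0.0, -1.0]]
wrist_force: [0.2, -0.2, 0.6]
gripper_width: 0.554
gripper_force: 0.0
```

Request:
arm_command --pt "0 0 0 0 0 0 1" --pt "0 0 0 0 0 0 1" --pt "0 0 0 0 0 0 1" --pt "0 0 0 0 0 0 1"

```text
time_s: 3.75
tcp_pos: [0.5852, -0.024, 0.0835]
ee_rot: [[0.875, -0.485, 0.0], [-0.485, -0.875, -0.0], [0.0, -0.0, -1.0]]
wrist_force: [0.2, -0.3, 0.2]
gripper_width: 0.248
gripper_force: 0.0
```

Request:
arm_command --pt "0 0 0 0 0 0 1" --pt "0 0 0 0 0 0 1" --pt "0 0 0 0 0 0 1" --pt "0 0 0 0 0 0 1"

```text
time_s: 4.08
tcp_pos: [0.5852, -0.024, 0.0835]
ee_rot: [[0.875, -0.485, -0.0], [-0.485, -0.875, -0.0], [-0.0, 0.0, -1.0]]
wrist_force: [0.3, 0.6, 0.1]
gripper_width: 0.155
gripper_force: 30.0
```

Request:
arm_command --pt "0 0 0 0 0 -0.4 1" --pt "0 0 0 0 0 -0.9 1" --pt "0 0 0 0 0 -1.5 1" --pt "0 0 0 0 0 -2.2 1" --pt "0 0 0 0 0 -3 1" --pt "0 0 0 0 0 -4 1" --pt "0 0 0 0 0 -5 1" --pt "0 0 0 0 0 -6 1"

```text
time_s: 4.75
tcp_pos: [0.5854, -0.024, 0.145]
ee_rot: [[0.875, -0.484, 0.001], [-0.484, -0.875, 0.0], [0.001, -0.001, -1.0]]
wrist_force: [-0.5, -0.4, -2.7]
gripper_width: 0.157
gripper_force: 30.0
```

Request:
arm_command --pt "0 0 0 0 0 -0.5 1" --pt "0 0 0 0 0 -1 1" --pt "0 0 0 0 0 -1 1" --pt "0 0 0 0 0 -1 1"

```text
time_s: 5.08
tcp_pos: [0.5851, -0.024, 0.1537]
ee_rot: [[0.875, -0.485, 0.0], [-0.485, -0.875, 0.0], [-0.0, -0.0, -1.0]]
wrist_force: [-0.1, -0.2, -3.6]
gripper_width: 0.155
gripper_force: 30.0
```

Run:
```python
from h import *
to([.4206,-.2713,.15],-29)
a=shot('scene','s3.png')
cv2.imwrite('pics/near3.png',cv2.resize(a['pixels'][140:290,105:355],(750,450),interpolation=cv2.INTER_CUBIC))
# pad in the scene picture at start
import pickle
p=pickle.load(open('c0.pkl','rb'))['scene'];x=p['pixels'][215:290,125:235]
m=(x.max(2)<60).astype(np.uint8); ct=max(cv2.findContours(m,0,2)[0],key=cv2.contourArea)
q=cv2.approxPolyDP(ct,5,True)[:,0]+[125,215]; w=np.array([ray(p,*k,.004) for k in q]);print(q.tolist(),w.round(3),w.mean(0))
```

```text
t 5.08 tcp [ 0.5851 -0.024   0.1537] yaw -28.99 tilt [ 1.e-04  2.e-04 -1.e+00] shift cm [-2.4  29.61  0.36] rz 0.0 F [-0.09 -0.19 -3.58] 0.15484386599991604 29.997177980840206Traceback (most recent call last):
  File "<stdin>", line 8, in <module>
ValueError: max() iterable argument is empty
```

View pics/near3.png

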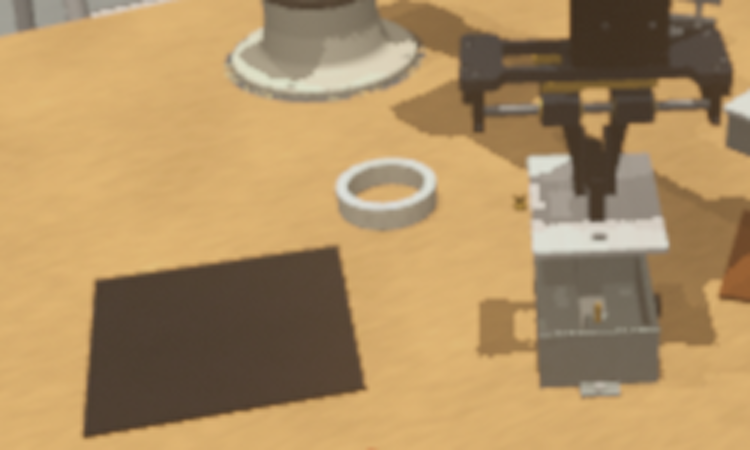

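The cover hangs level above the open box. The pad corners in this crop are (96,281), (338,247), (365,387) and (85,436).

Run:
```python
from h import *
import pickle
p=pickle.load(open('c0.pkl','rb'))['scene']
w=np.array([ray(p,x/3+105,y/3+140,.004) for x,y in[(96,281),(338,247),(365,387),(85,436)]])
print(w.round(3),w.mean(0),[np.linalg.norm(w[i]-w[i-1]).round(3) for i in range(4)])
to([*w.mean(0)[:2],.15])
```

```text
[[ 0.309 -0.333  0.004]
 [ 0.371 -0.146  0.004]
 [ 0.556 -0.206  0.004]
 [ 0.496 -0.394  0.004]] [ 0.43281176 -0.26979169  0.004     ] [np.float64(0.197), np.float64(0.197), np.float64(0.194), np.float64(0.197)]
t 5.13 tcp [ 0.5848 -0.024   0.1532] yaw -28.99 tilt [-9.e-04  1.e-04 -1.e+00] shift cm [-1.39 28.87  0.33] rz None F [-0.18  0.44 -2.25] 0.1547859465904135 29.997370317578316
```

Request:
arm_command --pt "0 0 0 -0.1 1.2 0 1" --pt "0 0 0 -0.3 3.5 0 1" --pt "0 0 0 -0.5 6.5 0 1" --pt "0 0 0 -0.7 9.5 0 1" --pt "0 0 0 -0.9 12.5 0 1" --pt "0 0 0 -1.1 15.5 0 1" --pt "0 0 0 -1.3 18.5 0 1" --pt "0 0 0 -1.5 21.5 0 1"

```text
time_s: 5.8
tcp_pos: [0.466, -0.2061, 0.1531]
ee_rot: [[0.875, -0.485, -0.001], [-0.485, -0.875, 0.0], [-0.001, 0.001, -1.0]]
wrist_force: [0.8, -0.6, -3.1]
gripper_width: 0.156
gripper_force: 30.0
```

Request:
arm_command --pt "0 0 0 -0.1 2.6 0 1" --pt "0 0 0 -0.2 4.8 0 1" --pt "0 0 0 -0.3 6.5 0 1" --pt "0 0 0 -0.4 7.4 0 1" --pt "0 0 0 -0.4 7.7 0 1" --pt "0 0 0 -0.4 7.7 0 1" --pt "0 0 0 -0.4 7.7 0 1"

```text
time_s: 6.38
tcp_pos: [0.4274, -0.2699, 0.1534]
ee_rot: [[0.875, -0.484, -0.0], [-0.484, -0.875, 0.0], [-0.0, -0.0, -1.0]]
wrist_force: [-0.2, 0.4, -2.9]
gripper_width: 0.153
gripper_force: 30.0
```

Run:
```python
from h import *
to([.427,-.2705,.05],-29)
```

```text
t 6.38 tcp [ 0.4274 -0.2699  0.1534] yaw -28.96 tilt [-0.e+00  1.e-04 -1.e+00] shift cm [-0.    0.07 10.34] rz 0.001 F [-0.16  0.4  -2.93] 0.15325499355430514 29.997296389192343
```

Request:
arm_command --pt "0 0 0 0 0 1.5 1" --pt "0 0 0 0 0 3 1" --pt "0 0 0 0 0 4.5 1" --pt "0 0 0 0 0 6 1" --pt "0 0 0 0 0 7.5 1" --pt "0 0 0 0 0 9 1" --pt "0 0 0 0 0 10 1" --pt "0 0 0 0 0 10.3 1"

```text
time_s: 7.05
tcp_pos: [0.4267, -0.2693, 0.0489]
ee_rot: [[0.875, -0.483, -0.003], [-0.483, -0.875, 0.001], [-0.003, 0.001, -1.0]]
wrist_force: [0.0, -0.6, -2.6]
gripper_width: 0.158
gripper_force: 30.0
```

Request:
arm_command --pt "0 0 0 0 0 0.3 1" --pt "0 0 0 0 0 0.6 1" --pt "0 0 0 0 0 0.8 1" --pt "0 0 0 0 0 0.9 1" --pt "0 0 0 0 0 0.9 1" --pt "0 0 0 0 0 0.9 1"

```text
time_s: 7.55
tcp_pos: [0.4273, -0.2704, 0.0419]
ee_rot: [[0.875, -0.485, 0.001], [-0.485, -0.875, -0.0], [0.001, -0.0, -1.0]]
wrist_force: [0.9, 0.0, -4.0]
gripper_width: 0.159
gripper_force: 30.0
```

Run:
```python
from h import *
to([.427,-.2705,.0375],-29)
```

```text
t 7.55 tcp [ 0.4273 -0.2704  0.0419] yaw -28.99 tilt [ 8.e-04 -2.e-04 -1.e+00] shift cm [-0.02  0.03  0.44] rz 0.0 F [ 0.89  0.05 -3.99] 0.15896360911606733 29.99741703271866
```

Not touching yet (the force is still just the cover's weight). I'll lower in small steps.

Request:
arm_command --pt "0 0 0 0 0 0.1 1" --pt "0 0 0 0 0 0.2 1" --pt "0 0 0 0 0 0.3 1" --pt "0 0 0 0 0 0.3 1" --pt "0 0 0 0 0 0.3 1"

```text
time_s: 7.97
tcp_pos: [0.427, -0.2702, 0.0385]
ee_rot: [[0.875, -0.485, -0.0], [-0.485, -0.875, 0.0], [-0.0, 0.0, -1.0]]
wrist_force: [0.7, 0.9, -3.2]
gripper_width: 0.155
gripper_force: 30.0
```

Request:
arm_command --pt "0 0 0 0 0 0.1 1" --pt "0 0 0 0 0 0.1 1" --pt "0 0 0 0 0 0.1 1"

```text
time_s: 8.22
tcp_pos: [0.4271, -0.2703, 0.0375]
ee_rot: [[0.875, -0.485, 0.0], [-0.485, -0.875, -0.0], [0.0, 0.0, -1.0]]
wrist_force: [0.4, 0.1, -2.7]
gripper_width: 0.158
gripper_force: 30.0
```

Request:
arm_command --pt "0 0 0 0 0 0.1 1" --pt "0 0 0 0 0 0.1 1" --pt "0 0 0 0 0 0.1 1"

```text
time_s: 8.47
tcp_pos: [0.4272, -0.2703, 0.0375]
ee_rot: [[0.875, -0.484, 0.0], [-0.484, -0.875, -0.0], [0.0, 0.0, -1.0]]
wrist_force: [-1.5, 1.9, 5.0]
gripper_width: 0.157
gripper_force: 30.0
```

Contact: the vertical force has risen by about 8 N and the tool has stopped at 0.0375. Now I release and retreat.

Request:
arm_command --pt "0 0 0 0 0 0 0.3" --pt "0 0 0 0 0 0 0" --pt "0 0 0 0 0 0 -0.5" --pt "0 0 0 0 0 0 -0.5" --pt "0 0 0 0 0 0 -0.5" --pt "0 0 0 0 0 0 -0.5" --pt "0 0 0 0 0 0 -0.5" --pt "0 0 0 0 0 0 -0.5"

```text
time_s: 9.13
tcp_pos: [0.4271, -0.2703, 0.0365]
ee_rot: [[0.875, -0.484, -0.0], [-0.484, -0.875, -0.0], [-0.0, 0.0, -1.0]]
wrist_force: [0.3, 0.0, -0.2]
gripper_width: 0.676
gripper_force: 0.0
```

Request:
arm_command --pt "0 0 0 0 0 -0.5 -0.5" --pt "0 0 0 0 0 -1.5 -0.5" --pt "0 0 0 0 0 -3 -0.5" --pt "0 0 0 0 0 -5 -0.5" --pt "0 0 0 0 0 -8 -0.5" --pt "0 0 0 0 0 -11 -0.5" --pt "0 0 0 0 0 -14 -0.5" --pt "0 0 0 0 0 -14 -0.5"

```text
time_s: 9.8
tcp_pos: [0.4307, -0.2718, 0.184]
ee_rot: [[0.875, -0.483, 0.013], [-0.483, -0.876, -0.006], [0.014, -0.001, -1.0]]
wrist_force: [0.4, -0.4, 0.4]
gripper_width: 0.752
gripper_force: 0.0
```

Run:
```python
from h import *
to([.427,-.2705,.0375],-29)
a=shot('scene','s4.png')
cv2.imwrite('pics/end.png',cv2.resize(a['pixels'][150:290,105:405],(750,350),interpolation=cv2.INTER_CUBIC))
u,v=proj(a,[.427,-.2705,.009]);print((u-105)*2.5,(v-150)*2.5)
```

```text
t 9.8 tcp [ 0.4307 -0.2718  0.184 ] yaw -28.89 tilt [ 0.0133 -0.0056 -0.9999] shift cm [-0.6   0.09 14.65] rz 0.002 F [ 0.36 -0.4   0.44] 0.7522598228075916 0.0
182.8729969779621 244.27598504370025
```

View pics/end.png

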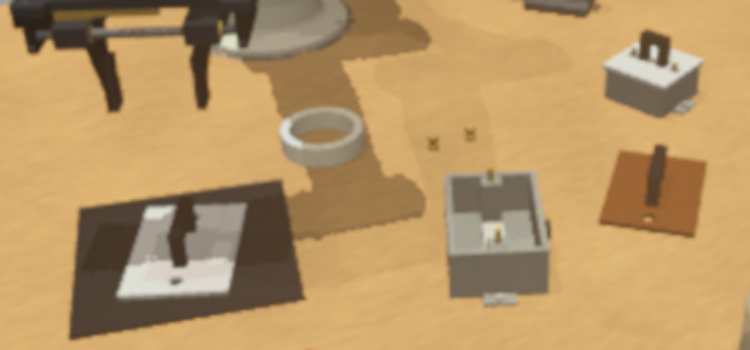

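The cover lies flat, handle up, with its centre at about (182,250), near the middle of the pad. The large box is open at (497,235) and the small box is still closed at (653,72).

```bash
python3 -c "
from h import *
print(finish_job())"
```

```text
the job is handed in; nothing more can be done
None
```

I lifted the large cover off its pins and set it down flat, handle up, near the middle of the rubber pad, left the small box closed, and handed the job in at about 10 s; no verdict came back.

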